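Set up the signal tower and button boxes

TASK

Set up the signal and button station on the aluminium panel: build the signal tower on the black foot with the green lens at the bottom, amber on the green and red on top, neatly in line; put the white box with the green button midway between the tower and the grey button panel, in line with both; and put the yellow box with the red button straight in front of the tower (towards the striped edge), its centre 10 cm from the tower's centre. Stand both boxes upright on the panel and square with it, and leave the brass workpiece, the screwdriver and the blue ring where they are.

Things in the scene. Friction and masses are not known exactly. Their poses are not given: they have to be found in the camera images.
- tower_foot: Fixed black foot of the signal tower: round base 80 mm across, 12 mm tall, under a column 56 mm across; flat top 45 mm above its underside. Bolted on the aluminium panel (260 x 360 mm, 8 mm thick). Origin: centre of its underside, at the panel's upper surface; z up. -x points to the panel's front: the yellow-and-black striped edge, nearer the robot; y along that edge.
- button_panel: Fixed grey box with six small round buttons: 100 mm (x) by 80 mm (y), 45 mm tall, 54 mm with buttons. Bolted on the mounting panel left or right of the tower foot, 220 mm centre to centre, their line parallel to the striped edge. Origin: centre of its underside on the panel's upper surface; axes as the foot's.
- lens_green: Green signal-light lens module: upright plain cylinder, 50 mm diameter, 38 mm tall, flat top and bottom, with a thin black band round its lower rim. Loose, standing on the blue mat at the start. Origin: centre of its underside, z up along its axis; about 0.09 kg.
- lens_amber: Amber (orange) signal-light lens module: upright plain cylinder, 50 mm diameter, 38 mm tall, flat top and bottom, with a thin black band round its lower rim. Loose, standing on the blue mat at the start. Origin: centre of its underside, z up along its axis; about 0.09 kg.
- lens_red: Red signal-light lens module: upright plain cylinder, 50 mm diameter, 38 mm tall, flat top and bottom, with a thin black band round its lower rim. Loose, standing on the blue mat at the start. Origin: centre of its underside, z up along its axis; about 0.09 kg.
- start_box: White push-button box with a green mushroom button: square housing 56 x 56 mm, 45 mm tall, sides square to its x and y axes; on it a steel collar (28 mm across, 12 mm high) and mushroom head (38 mm across, 13 mm high), 70 mm in all. The button does not move. Loose, starts on the blue mat. Origin: centre of its underside, z up; about 0.2 kg.
- stop_box: Yellow push-button box with a red mushroom button: square housing 56 x 56 mm, 45 mm tall, sides square to its x and y axes; on it a steel collar (28 mm across, 12 mm high) and mushroom head (38 mm across, 13 mm high), 70 mm in all. The button does not move. Loose, starts on the blue mat. Origin: centre of its underside, z up; about 0.2 kg.
- workpiece: Bystander: small stepped brass workpiece, 32 mm diameter at its base, 36 mm tall, standing loose on the mounting panel in front of the button panel (its centre 100 to 115 mm from the button panel's). Origin: centre of its underside. Must stay where it is.
- screwdriver: Bystander: screwdriver lying on the bench beyond the work, roughly across the robot's view. Origin: on its underside near the middle of its length. Must stay where it is.
- tape: Bystander: blue ring (roll of tape), 90 mm outside diameter, 20 mm tall, flat on the bench beyond the work. Origin: centre of its underside. Must stay where it is.

How it is judged:
By the outcome, as a careful person would: the job done as asked, in the order asked, and still so for the second after the job is handed in, with the robot touching nothing.
It also fails if it takes over 136 s, if anything falls off the work surface, if the arm or the gripper's body presses on something with over 40 N, if the wrist force passes 120 N, or if a joint passes its speed limit or range.

ROBOT

A 7-joint arm with a two-finger parallel gripper is mounted at the origin on the work surface. World frame = base frame: x ahead of the robot, y to its left, z up, the work surface at z = 0. Lengths are in m, angles in rad, forces in N, time in s.
With the tool pointing down it reaches from about 0.35 to 0.9 m from the base axis. Payload 8.1 kg.
Tool frame: the origin (TCP) lies at the centre of the arm's flange, where the gripper is bolted on; the fingertips stand 178 mm ahead of it and the grasp point (between the pads) lies 159 mm ahead of it; x points along the fingers, z is the direction in which the jaws open and shut, and the axes are right-handed (so a half turn about x gives the same grasp; the last joint's range is limited). The gripper opens to 92 mm and grips with 3 to 60 N. Pads are 19 mm wide; open, the fingers measure 130 mm over their backs; the gripper's body (75 mm by 190 mm) begins 47 mm behind the grasp point.
Start: joints at [1.032, 0.434, 0.025, 1.573, -0.012, 1.134, -0.075], TCP at [0.264, -0.567, 0.405] pointing down, gripper open.
Joint ranges: [-2.62, 2.62], [-0.44, 2.09], [-1.27, 1.32], [0.08, 2.57], [-1.32, 4.46], [0.12, 2], [-2.74, 2.74]. Speed limits (rad/s): [2.22, 2.22, 3.01, 3.01, 3.14, 3.14, 3.14].

INTERFACE

Orientations are given as a rotation vector (axis times angle).
In Python, from cell import arm, get_image, search_frame, pinpoint gives the robot as it stands.
- The arm moves only by the tool arm_command, never from a script. Its argument "motion" is a list of rows, each a list of 7 numbers: the finger opening in mm, from 0 to 91.8, then the shift along the tool's x, y, z in mm, then the turn, a rotation vector about the tool's x, y, z in degrees. In form: [[fingers, x, y, z, ax, ay, az], ...]. A call has 1 to 5 rows; each row shifts and turns the commanded pose from where the row before left it, along the tool's axes as they then stand; what a row does not reach is not made up. A row lasts 1/8 s, in which the tool goes at most 62.5 mm and 10.7 degrees, less where a joint would pass 70% of its speed; a pose out of reach is approached as far as the arm can. A call with a gripper value outside its range is refused whole. The fingers move at their own pace and stop on an object; "newtons" is the grip in N (left out, the last holds). Time passes only in rows, so rows that do not move let the fingers close. It gives the time, the measured TCP pose, the force and the opening at its end, in the units of the state.
- arm.observe(): the state, without advancing time (a new reading comes with each control period).
- get_image(name): name is "scene" or "side" or "wrist"; returns a dict with "frame" (384x512x3 uint8, red, green, blue), "range_z" (384x512 float32, m along the optical axis (not along the pixel's ray), 0 where there is no reading), "K" (3x3 intrinsics, pixels), "origin" and "rotation" of the camera in the world; the wrist camera has in their place "tool_from_camera" (4x4, takes a point from camera to tool coordinates, whose origin is the TCP and whose axes are the tool frame's). Camera axes: x right, y down, z forward; pixel columns grow to the right and rows downward; lengths in m; the calibration is good to about 2 mm. A picture is of the moment at which its call begins: read the wrist's pose just before it.
- arm.sign_off(): hands the job in, once; it reports no verdict.
Trained networks look in the newest picture that a camera, given by its name, has taken for a name from the list of things; names that differ only in an ending like _2 or _b are one class to them, and where a whole thing is asked for, a point or a joint stands for the part that bears it (a point fixed in the world has none). Each returns a list of dicts, best first, with "p" (0 to 1); they miss things now and then, are a little off and sometimes report something else, mostly with a low value. They report only what shows in the picture. A call takes as long as a camera call.
- search_frame(camera, target): "point" ([x, y, z] in m, in world coordinates, good to about 4 mm: the middle of the surface that is visible of it).
- pinpoint(camera, target): "point" ([x, y, z] in m, in world coordinates, good to about 4 mm: a listed point, or the origin of a listed thing).
The state is a dict: "clock": time; "joints": joint angles; "dq": joint speeds; "joint_efforts": joint torques, N m; "position": TCP position; "ee_rot": TCP orientation; "force": force on the tool from outside, world axes, zero at the start; "ft_torque": the same for the moment, N m; "width": opening from 0.0 (shut) to 1.0 (fully open).
Only numpy, scipy, OpenCV 4.12 (cv2) and the standard library are available. Lean on these libraries where they do the work, as an engineer would, in place of code of your own. Each camera call takes 0.05 s, during which the arm holds its last target. There are 200 camera calls.

## Working session

There is one attempt and no reset: what is moved stays moved. The work goes in short steps, Python scripts to look and compute and a tool call to move; the robot and the scene stay as the last step left them, time stands still between calls to the robot, and variables do not carry over. Pictures are saved under pics/ and viewed, about 12 in all and at most 16, crops included, and the job is handed in when it is done.

Besides the shell and the picture viewer there is one more tool, called after "Call:" in YAML: its name, and indented under it one key for each argument. arm_command: Moves the arm, as the interface text tells. Its arguments: {"type":"object","properties":{"motion":{"type":"array"},"newtons":{"type":"number"}},"required":["motion"]}

```bash
ls; mkdir -p pics; python3 - <<'E'
from cell import arm,get_image,search_frame,pinpoint
import cv2,numpy as np
s=arm.observe();print(s)
for n in("scene","side"):
    im=get_image(n);cv2.imwrite(f"pics/a_{n}.png",im["frame"][:,:,::-1]);print(n,im["K"],im["origin"],im["rotation"])
    for t in "tower_foot button_panel lens_green lens_amber lens_red start_box stop_box workpiece screwdriver tape".split():
        print(t,[(np.round(r["point"],3),round(r["p"],2)) for r in pinpoint(n,t)[:2]])
E
```

```text
pics
{'clock': 0.0, 'joints': array([ 1.03238211,  0.43519471,  0.02497502,  1.57413887, -0.01159626,
        1.13397724, -0.07509714]), 'dq': array([ 0.00018327, -0.00330301,  0.001009  ,  0.00160305, -0.00084278,
        0.00095988,  0.00057594]), 'joint_efforts': array([ 1.12984999e-03, -6.67850661e+01,  9.85504277e-01, -3.14458001e+01,
       -6.05729758e-02,  4.28267370e-02,  1.73773769e-04]), 'position': array([ 0.26370637, -0.56636929,  0.40394618]), 'ee_rot': array([ 0.88329487,  1.38582338, -0.88211514]), 'force': array([-0.16561826, -0.0230478 , -0.33982995]), 'ft_torque': array([0.03328012, 0.01128231, 0.06382873]), 'width': 1.0002695922989133}
scene [[390.78253656   0.         258.58581681]
 [  0.         390.78253656 201.76842074]
 [  0.           0.           1.        ]] [ 0.93825446 -0.45903529  0.78680441] [-2.38337817 -0.74424559  0.24276968]
tower_foot [(array([ 0.547, -0.129,  0.007]), 0.7)]
button_panel [(array([ 0.583, -0.344,  0.014]), 0.55)]
lens_green [(array([0.586, 0.233, 0.011]), 0.93)]
lens_amber [(array([0.578, 0.336, 0.002]), 0.9)]
lens_red [(array([0.4
[... 328 characters left out ...]
         441.6151404  184.44935167]
 [  0.           0.           1.        ]] [0.03209746 0.62683851 0.88544413] [-0.97317479  2.45798883 -1.03787199]
tower_foot [(array([ 0.551, -0.124,  0.01 ]), 0.61)]
button_panel [(array([ 0.575, -0.338,  0.009]), 0.81), (array([ 0.791, -0.125,  0.   ]), 0.18)]
lens_green [(array([ 0.79 , -0.124,  0.002]), 0.74), (array([0.586, 0.229, 0.002]), 0.61)]
lens_amber []
lens_red [(array([0.473, 0.282, 0.002]), 0.89)]
start_box [(array([0.58 , 0.093, 0.   ]), 0.93)]
stop_box [(array([0.489, 0.154, 0.007]), 0.59)]
workpiece [(array([ 0.475, -0.351,  0.006]), 0.55)]
screwdriver [(array([ 0.789, -0.124,  0.001]), 0.65)]
tape [(array([0.778, 0.187, 0.003]), 0.67)]
```

View pics/a_scene.png

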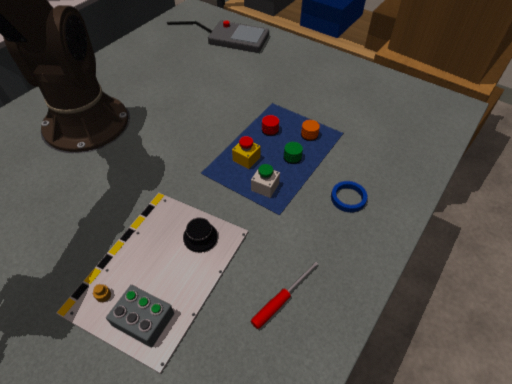

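View pics/a_side.png

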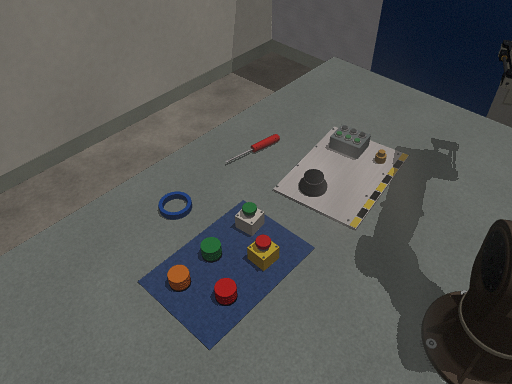

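The panel is at lower left in the scene view, with the foot at (200,235), the button panel at (140,315) and the brass piece at (102,292). The mat carries red (271,125), amber (310,129), green (293,152), the yellow box (246,152) and the white box (265,180). Next I'll measure from depth.

```bash
cat > h.py <<'E'
from cell import arm,get_image,search_frame,pinpoint
import cv2,numpy as np
from scipy.spatial.transform import Rotation as R
def pose():
    s=arm.observe();return np.array(s["position"]),R.from_rotvec(s["ee_rot"]),s
def cloud(n):
    """world points (HxWx3), rgb frame"""
    p,r,_=pose();im=get_image(n);z=im["range_z"];K=im["K"]
    v,u=np.mgrid[:z.shape[0],:z.shape[1]]
    c=np.stack([(u-K[0,2])/K[0,0]*z,(v-K[1,2])/K[1,1]*z,z],-1)
    if n=="wrist":
        T=im["tool_from_camera"];w=(c@T[:3,:3].T+T[:3,3])@r.as_matrix().T+p
    else: w=c@R.from_rotvec(im["rotation"]).as_matrix().T+im["origin"]
    w[z==0]=np.nan
    return w,im["frame"],im
def band(w,c,rad,lo,hi):
    q=w.reshape(-1,3);m=(np.hypot(q[:,0]-c[0],q[:,1]-c[1])<rad)&(q[:,2]>lo)&(q[:,2]<hi)
    return q[m]
def rect(q):
    """minAreaRect in mm: centre(m), size, yaw deg folded to +-45"""
    (c,s,a)=cv2.minAreaRect((q[:,:2]*1000).astype(np.float32));a=(a+45)%90-45
    return np.round(np.array(c)/1000,4),np.round(s,0),round(a,1)
def circ(q):
    (c,r)=cv2.minEnclosingCircle((q[:,:2]*1000).astype(np.float32));return np.round(np.array(c)/1000,4),round(2*r,1)
E
python3 - <<'E'
from h import *
O=dict(foot=(.549,-.127,.035),bp=(.579,-.341,.075),green=(.586,.231,.035),amber=(.578,.336,.035),red=(.472,.288,.035),white=(.58,.093,.045),yellow=(.487,.151,.045),wp=(.474,-.352,.03))
for n in("scene","side"):
    w,f,_=cloud(n)
    for k,(x,y,r) in O.items():
        q=band(w,(x,y),r,.015,.12)
        z=np.nanpercentile(q[:,2],[5,50,90,98])
        top={"foot":(.047,.06),"bp":(.047,.056),"white":(.038,.05),"yellow":(.038,.05),"wp":(.02,.06)}.get(k,(.033,.045))
        t=band(w,(x,y),r,*top)
        print(n,k,len(q),z.round(4),"top",len(t),t.mean(0).round(4),circ(t),rect(t))
    # panel plane
    q=band(w,(.52,-.23),.03,-.01,.03);print("panel z",np.median(q[:,2]))
    q=band(w,(.53,.22),.02,-.01,.03);print("mat z",np.median(q[:,2]))
E
```

```text
scene foot 753 [0.02   0.0521 0.0552 0.0565] top 445 [ 0.5519 -0.1252  0.0537] (array([ 0.5507, -0.1235]), 57.3) (array([ 0.5506, -0.1236]), array([56., 56.]), -13.1)
scene bp 2448 [0.0258 0.0541 0.0623 0.0642] top 1324 [ 0.5852 -0.3435  0.0534] (array([ 0.5815, -0.3412]), 122.8) (array([ 0.581 , -0.3411]), array([101.,  81.]), 7.3)
scene green 309 [0.0184 0.0415 0.044  0.0452] top 223 [0.5891 0.2253 0.0415] (array([0.5891, 0.2276]), 52.4) (array([0.5872, 0.2281]), array([49., 49.]), -10.0)
scene amber 286 [0.0181 0.0409 0.0438 0.0448] top 192 [0.5813 0.332  0.0415] (array([0.5794, 0.3346]), 52.4) (array([0.5803, 0.335 ]), array([49., 49.]), 34.5)
scene red 273 [0.0186 0.041  0.0438 0.045 ] top 190 [0.4764 0.2834 0.0414] (array([0.474 , 0.2866]), 53.6) (array([0.4752, 0.2854]), array([47., 49.]), 27.8)
scene white 634 [0.0196 0.049  0.074  0.0756] top 236 [0.5918 0.0856 0.0468] (array([0.5861, 0.095 ]), 75.9) (array([0.5853, 0.0956]), array([56., 57.]), 9.3)
scene yellow 581 [0.0195 0.0488 0.0744 0.0759] top 190 [0.4939 0.1396 0.0464] (array([0.4867, 0.1509]), 77.2) (array([0.4867, 0
[... 897 characters left out ...]
-36.0)
side red 472 [0.0194 0.0398 0.0424 0.0438] top 371 [0.4705 0.2884 0.0403] (array([0.4727, 0.288 ]), 52.3) (array([0.4716, 0.2872]), array([49., 49.]), -40.3)
side white 629 [0.0187 0.047  0.0723 0.0745] top 261 [0.5732 0.1056 0.0461] (array([0.5808, 0.0969]), 75.9) (array([0.5816, 0.0973]), array([57., 58.]), 8.1)
side yellow 716 [0.0193 0.0474 0.0726 0.0745] top 304 [0.4752 0.1602 0.0464] (array([0.4822, 0.1518]), 76.8) (array([0.4832, 0.1517]), array([58., 58.]), -1.1)
side wp 113 [0.0162 0.0297 0.0446 0.0459] top 99 [ 0.4689 -0.3457  0.0329] (array([ 0.4702, -0.3489]), 33.3) (array([ 0.4699, -0.3475]), array([31., 30.]), 16.1)
panel z 0.00767847318048509
mat z 0.0029137226804896166
```

```bash
cat >> h.py <<'E'
def plan(x,y,z,yaw,tip=0.159):
    """to grasp point xyz with jaw axis at yaw deg (mod 180): turn in tool deg, then shift in tool mm (in the turned frame)"""
    p,r,s=pose();best=None
    for a in (yaw,yaw+180):
        c,d=np.cos(np.radians(a)),np.sin(np.radians(a));X=np.array([0,0,-1.]);Z=np.array([c,d,0]);M=np.stack([X,np.cross(Z,X),Z],1)
        t=(r.inv()*R.from_matrix(M)).as_rotvec(degrees=True)
        if best is None or np.linalg.norm(t)<np.linalg.norm(best[0]): best=(t,M)
    t,M=best;tgt=np.array([x,y,z+tip])
    print("turn",t.round(1),"shift",(M.T@(tgt-p)*1000).round(1),"err",((tgt-p)*1000).round(1),"clock",s["clock"],"F",np.round(s["force"],1),"w",round(s["width"],3),"j7",round(s["joints"][6],2))
E
python3 - <<'E'
from h import *
p,r,s=pose();print(r.as_matrix().round(3))
plan(.586,.229,.246,0);plan(.586,.229,.246,90)
print(get_image("wrist")["tool_from_camera"].round(3))
E
```

```text
[[-0.     0.907  0.422]
 [-0.     0.422 -0.907]
 [-1.    -0.    -0.   ]]
turn [-65.  -0.   0.] shift [-3.000e-01  7.956e+02  3.222e+02] err [3.222e+02 7.956e+02 3.000e-01] clock 1.2 F [ 0.7  0.1 -0.1] w 1.005 j7 -0.08
turn [25. -0.  0.] shift [-3.000e-01  3.222e+02 -7.956e+02] err [3.222e+02 7.956e+02 3.000e-01] clock 1.2 F [ 0.7  0.1 -0.1] w 1.005 j7 -0.08
[[ 0.001 -0.273  0.962  0.021]
 [-0.001 -0.962 -0.273  0.073]
 [ 1.    -0.001 -0.001  0.   ]
 [ 0.     0.     0.     1.   ]]
```

Call:
arm_command:
  motion:
    - [80,0,0,0,-9.3,0,0]
    - [80,0,0,0,-9.3,0,0]
    - [80,0,0,0,-9.3,0,0]
    - [80,0,0,0,-9.3,0,0]
    - [80,0,0,0,-9.3,0,0]

```text
clock: 1.88
position: [0.2638, -0.5666, 0.4048]
ee_rot: [0.25, 1.556, -0.25]
force: [0.4, 0.3, 0.7]
width: 0.872
```

Call:
arm_command:
  motion:
    - [80,0,0,0,-9.3,0,0]
    - [80,0,0,0,-9.2,0,0]
    - [80,0,40,16,0,0,0]
    - [80,0,50,20,0,0,0]
    - [80,0,50,20,0,0,0]

```text
clock: 2.5
position: [0.3203, -0.4252, 0.4048]
ee_rot: [0.001, 1.57, -0.001]
force: [1.1, 0.0, -0.1]
width: 0.871
```

Call:
arm_command:
  motion:
    - [80,0,50,20,0,0,0]
    - [80,0,50,20,0,0,0]
    - [80,0,50,20,0,0,0]
    - [80,0,50,20,0,0,0]
    - [80,0,50,20,0,0,0]

```text
clock: 3.12
position: [0.4204, -0.1751, 0.4051]
ee_rot: [0.0, 1.57, -0.001]
force: [0.5, -0.1, -0.4]
width: 0.872
```

Call:
arm_command:
  motion:
    - [80,0,50,20,0,0,0]
    - [80,0,50,20,0,0,0]
    - [80,0,50,20,0,0,0]
    - [80,0,50,20,0,0,0]
    - [80,0,50,20,0,0,0]

```text
clock: 3.75
position: [0.5207, 0.0747, 0.4049]
ee_rot: [0.001, 1.57, -0.001]
force: [0.3, -1.1, 0.8]
width: 0.871
```

Call:
arm_command:
  motion:
    - [80,0,50,20,0,0,0]
    - [80,0,0,0,0,0,0]
    - [80,0,0,0,0,0,0]

```text
clock: 4.12
position: [0.5402, 0.1229, 0.4044]
ee_rot: [-0.0, 1.571, -0.001]
force: [0.0, -0.4, 0.2]
width: 0.872
```

```bash
python3 - <<'E'
from h import *
plan(.5862,.2288,.028,0)
w,f,_=cloud("wrist");cv2.imwrite("pics/w1.png",f[:,:,::-1])
for k,x,y in(("green",.586,.229),("amber",.579,.336),("red",.473,.287),("white",.5835,.0963),("yellow",.485,.151)):
    t=band(w,(x,y),.045,.03,.05)
    if len(t)>50: print(k,len(t),t.mean(0).round(4),circ(t),rect(t))
E
```

```text
turn [-0. -0.  0.] shift [217.4 105.9  46. ] err [  46.   105.9 -217.4] clock 4.125 F [ 0.  -0.4  0.2] w 0.872 j7 -0.54
green 2210 [0.5865 0.2284 0.0396] (array([0.587 , 0.2284]), 50.6) (array([0.5865, 0.2283]), array([49., 49.]), 26.0)
red 1002 [0.4755 0.2721 0.0391] (array([0.4747, 0.2812]), 48.6) (array([0.475 , 0.2714]), array([49., 20.]), 2.1)
white 1672 [0.5815 0.1044 0.0457] (array([0.5838, 0.0966]), 76.9) (array([0.5841, 0.0962]), array([56., 56.]), 7.6)
yellow 1857 [0.489  0.1545 0.046 ] (array([0.4856, 0.1503]), 77.3) (array([0.4854, 0.1508]), array([56., 56.]), -0.5)
```

Call:
arm_command:
  motion:
    - [80,20,35,15.5,0,0,0]
    - [80,30,35,15.5,0,0,0]
    - [80,30,35.5,15.4,0,0,0]
    - [80,40,0,0,0,0,0]
    - [80,40,0,0,0,0,0]
  newtons: 20

```text
clock: 4.8
position: [0.5871, 0.2272, 0.2436]
ee_rot: [0.001, 1.57, -0.002]
force: [0.3, -0.7, -0.6]
width: 0.87
```

Call:
arm_command:
  motion:
    - [80,32,0,0,0,0,0]
    - [80,25,0,0,0,0,0]
    - [80,0,0,0,0,0,0]
    - [40,0,0,0,0,0,0]
    - [40,0,0,0,0,0,0]
  newtons: 20

```text
clock: 5.42
position: [0.5873, 0.2286, 0.1892]
ee_rot: [0.002, 1.569, -0.0]
force: [-0.2, 0.5, 0.4]
width: 0.701
```

Call:
arm_command:
  motion:
    - [40,0,0,0,0,0,0]
    - [40,0,0,0,0,0,0]
    - [40,0,0,0,0,0,0]

```text
clock: 5.8
position: [0.5869, 0.2287, 0.1884]
ee_rot: [0.001, 1.57, -0.0]
force: [-0.9, -2.3, 6.4]
width: 0.537
```

Call:
arm_command:
  motion:
    - [40,-40,0,0,0,0,0]
    - [40,-50,0,0,0,0,0]
    - [40,-50,0,0,0,0,0]
    - [40,-20,-45,-5,0,0,0]
    - [40,0,-45,-5,0,0,0]

```text
clock: 6.42
position: [0.5767, 0.1385, 0.3498]
ee_rot: [0.0, 1.567, 0.001]
force: [0.9, -1.4, -1.6]
width: 0.539
```

Call:
arm_command:
  motion:
    - [40,0,-45,-5,0,0,0]
    - [40,0,-45,-5,0,0,0]
    - [40,0,-45,-5,0,0,0]
    - [40,0,0,0,0,0,0]
    - [40,0,0,0,0,0,0]

```text
clock: 7.05
position: [0.5615, 0.0041, 0.3477]
ee_rot: [0.001, 1.571, -0.0]
force: [-0.1, 0.5, -1.9]
width: 0.536
```

```bash
python3 - <<'E'
from h import *
plan(.549,-.123,.10,0)
w,f,_=cloud("wrist");cv2.imwrite("pics/w2.png",f[:,:,::-1])
t=band(w,(.549,-.123),.034,.045,.06);print("foot",len(t),t.mean(0).round(4),circ(t),rect(t))
t=band(w,(.579,-.34),.08,.045,.06);print("bp",len(t));
if len(t)>50:print(t.mean(0),rect(t))
E
```

```text
turn [-0. -0. -0.] shift [  88.7 -127.1  -12.5] err [ -12.5 -127.1  -88.7] clock 7.05 F [-0.1  0.5 -1.9] w 0.536 j7 -0.36
foot 332 [ 0.5399 -0.131   0.0516] (array([ 0.5486, -0.1264]), 54.9) (array([ 0.5466, -0.1333]), array([18., 55.]), -15.8)
bp 0
```

View pics/w2.png

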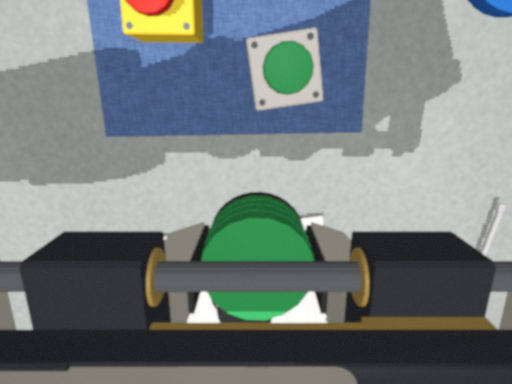

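The picture shows the held green lens at (258,250), square in the jaws, with the foot hidden below it. I'll look at the foot from its far side.

Call:
arm_command:
  motion:
    - [40,0,-49,-2,0,0,0]
    - [40,0,-49,-2,0,0,0]
    - [40,0,-49,-2,0,0,0]
    - [40,0,-49,-2,0,0,0]
    - [40,0,-49,-2,0,0,0]

```text
clock: 7.72
position: [0.552, -0.2411, 0.3478]
ee_rot: [-0.001, 1.57, 0.002]
force: [-0.4, 0.2, -0.7]
width: 0.541
```

Call:
arm_command:
  motion:
    - [40,0,0,0,0,0,0]
    - [40,0,0,0,0,0,0]

```text
clock: 7.98
position: [0.552, -0.2396, 0.3476]
ee_rot: [-0.0, 1.571, 0.002]
force: [-0.3, 0.4, -1.1]
width: 0.544
```

```bash
python3 - <<'E'
from h import *
plan(.549,-.123,.10,0)
w,f,_=cloud("wrist");cv2.imwrite("pics/w3.png",f[:,:,::-1])
t=band(w,(.549,-.123),.034,.045,.06);print("foot",len(t),t.mean(0).round(4),circ(t),rect(t))
t=band(w,(.549,-.123),.1,.002,.03);print("panel z",np.median(t[:,2]))
E
```

```text
turn [ 0.1  0.  -0.1] shift [ 88.6 116.6  -3. ] err [ -3.  116.6 -88.6] clock 7.975 F [-0.3  0.4 -1.1] w 0.544 j7 0.08
foot 4510 [ 0.5497 -0.1243  0.0517] (array([ 0.5496, -0.1244]), 56.5) (array([ 0.5495, -0.125 ]), array([56., 55.]), 4.5)
panel z 0.006910870391418217
```

Call:
arm_command:
  motion:
    - [40,10,40,0,0,0,0]
    - [40,20,40,-1,0,0,0]
    - [40,25,35.3,-1.3,0,0,0]
    - [40,25,0,0,0,0,0]
    - [40,20,0,0,0,0,0]

```text
clock: 8.65
position: [0.5493, -0.123, 0.2472]
ee_rot: [-0.003, 1.571, 0.004]
force: [0.1, -0.8, -0.9]
width: 0.54
```

Call:
arm_command:
  motion:
    - [40,5,0,0,0,0,0]
    - [40,0,0,0,0,0,0]
    - [40,0,0,0,0,0,0]

```text
clock: 9.02
position: [0.5496, -0.1257, 0.2437]
ee_rot: [0.0, 1.569, -0.0]
force: [0.7, 0.1, -0.3]
width: 0.538
```

```bash
python3 - <<'E'
from h import *
plan(.5497,-.1243,.0794,0)
E
```

```text
turn [-0.   0.1  0. ] shift [5.3 1.4 0.1] err [ 0.1  1.4 -5.3] clock 9.025 F [ 0.7  0.1 -0.3] w 0.538 j7 -0.2
```

Call:
arm_command:
  motion:
    - [40,3,1.3,0,0,0,0]
    - [40,1,0,0,0,0,0]
    - [40,0,0,0,0,0,0]

```text
clock: 9.4
position: [0.5491, -0.1247, 0.2387]
ee_rot: [0.001, 1.571, -0.001]
force: [0.4, 0.4, -0.6]
width: 0.541
```

Call:
arm_command:
  motion:
    - [40,1,0,0,0,0,0]
    - [40,0,0,0,0,0,0]

```text
clock: 9.65
position: [0.5492, -0.1247, 0.2384]
ee_rot: [0.0, 1.571, -0.001]
force: [-2.1, -0.3, 7.2]
width: 0.539
```

Call:
arm_command:
  motion:
    - [40,1,0,0,0,0,0]
    - [40,0,0,0,0,0,0]

```text
clock: 9.9
position: [0.5491, -0.1246, 0.2383]
ee_rot: [-0.0, 1.57, -0.001]
force: [-6.4, 0.1, 17.7]
width: 0.542
```

Call:
arm_command:
  motion:
    - [40,-1,0,0,0,0,0]
    - [62,0,0,0,0,0,0]
    - [62,0,0,0,0,0,0]
    - [66,0,0,0,0,0,0]
    - [66,-20,0,0,0,0,0]

```text
clock: 10.52
position: [0.5486, -0.1247, 0.2566]
ee_rot: [0.001, 1.574, 0.0]
force: [0.4, -0.2, 1.0]
width: 0.717
```

Call:
arm_command:
  motion:
    - [80,-40,0,0,0,0,0]
    - [80,-50,0,0,0,0,0]
    - [80,-20,45,3,0,0,0]
    - [80,0,50,4,0,0,0]
    - [80,0,50,4,0,0,0]

```text
clock: 11.15
position: [0.5603, 0.0215, 0.3681]
ee_rot: [0.001, 1.57, -0.001]
force: [0.6, -0.9, -1.1]
width: 0.873
```

Call:
arm_command:
  motion:
    - [80,0,50,4,0,0,0]
    - [80,0,50,4,0,0,0]
    - [80,0,50,4,0,0,0]
    - [80,0,50,4,0,0,0]
    - [80,0,0,0,0,0,0]

```text
clock: 11.78
position: [0.5751, 0.2254, 0.3677]
ee_rot: [-0.002, 1.571, 0.008]
force: [0.2, -0.7, -0.0]
width: 0.87
```

Call:
arm_command:
  motion:
    - [80,0,0,0,0,0,0]

```text
clock: 11.9
position: [0.5764, 0.22, 0.3673]
ee_rot: [-0.0, 1.571, -0.001]
force: [0.5, -1.8, -0.5]
width: 0.87
```

```bash
python3 - <<'E'
from h import *
plan(.579,.3352,.028,0)
w,f,_=cloud("wrist")
for k,x,y in(("amber",.579,.336),("red",.473,.287)):
    t=band(w,(x,y),.045,.03,.05)
    if len(t)>50: print(k,len(t),t.mean(0).round(4),circ(t),rect(t))
for n in ("scene","side"):
    w,f,_=cloud(n);t=band(w,(.549,-.123),.04,.075,.11);print(n,len(t),t.mean(0).round(4),circ(t))
E
```

```text
turn [-0. -0.  0.] shift [180.3 115.2   2.6] err [   2.6  115.2 -180.3] clock 11.9 F [ 0.5 -1.8 -0.5] w 0.87 j7 -0.72
amber 2871 [0.5797 0.335  0.0397] (array([0.5797, 0.3348]), 50.1) (array([0.58  , 0.3348]), array([49., 49.]), 0.3)
red 2605 [0.4754 0.2869 0.0395] (array([0.4743, 0.2862]), 50.3) (array([0.4745, 0.2867]), array([49., 50.]), -4.0)
scene 423 [ 0.5533 -0.1272  0.0901] (array([ 0.55  , -0.1242]), 51.3)
side 244 [ 0.5443 -0.1189  0.0885] (array([ 0.5478, -0.1227]), 53.8)
```

Call:
arm_command:
  motion:
    - [80,20,40,1.4,0,0,0]
    - [80,30,40,1,0,0,0]
    - [80,30,34.8,1,0,0,0]
    - [80,40,0,0,0,0,0]
    - [80,30,0,0,0,0,0]

```text
clock: 12.68
position: [0.58, 0.3341, 0.2159]
ee_rot: [0.0, 1.572, -0.002]
force: [0.4, -0.8, 0.4]
width: 0.869
```

Call:
arm_command:
  motion:
    - [80,20,0,0,0,0,0]
    - [80,10,0,0,0,0,0]
    - [80,0,0,0,0,0,0]

```text
clock: 13.05
position: [0.5801, 0.3348, 0.1878]
ee_rot: [0.001, 1.571, -0.001]
force: [-0.3, 0.1, -0.5]
width: 0.875
```

```bash
python3 - <<'E'
from h import *
plan(.5798,.3348,.028,0)
E
```

```text
turn [-0.1 -0.   0. ] shift [ 0.8  0.  -0.3] err [-0.3  0.  -0.8] clock 13.05 F [-0.3  0.1 -0.5] w 0.875 j7 -0.97
```

Call:
arm_command:
  motion:
    - [40,0,0,0,0,0,0]
    - [40,0,0,0,0,0,0]
    - [40,0,0,0,0,0,0]
    - [40,0,0,0,0,0,0]
    - [40,-20,0,0,0,0,0]

```text
clock: 13.68
position: [0.5793, 0.3345, 0.2069]
ee_rot: [-0.001, 1.573, -0.002]
force: [1.0, -1.0, -0.9]
width: 0.538
```

Call:
arm_command:
  motion:
    - [40,-50,0,0,0,0,0]
    - [40,-50,0,0,0,0,0]
    - [40,-40,-40,-2.5,0,0,0]
    - [40,-10,-48,-2.5,0,0,0]
    - [40,0,-48,-2.5,0,0,0]

```text
clock: 14.3
position: [0.5721, 0.1982, 0.3605]
ee_rot: [0.001, 1.567, 0.001]
force: [0.2, 0.0, -0.7]
width: 0.54
```

Call:
arm_command:
  motion:
    - [40,0,-48,-2.5,0,0,0]
    - [40,0,-48,-2.5,0,0,0]
    - [40,0,-48,-2.5,0,0,0]
    - [40,0,-48,-2.5,0,0,0]
    - [40,0,-48,-2.5,0,0,0]

```text
clock: 14.92
position: [0.5593, -0.0422, 0.3591]
ee_rot: [0.0, 1.57, -0.0]
force: [1.0, 0.0, -1.0]
width: 0.536
```

Call:
arm_command:
  motion:
    - [40,0,-48,-2.5,0,0,0]
    - [40,0,-48,-2.5,0,0,0]
    - [40,0,-48,-2.5,0,0,0]
    - [40,0,-48,-2.5,0,0,0]
    - [40,0,0,0,0,0,0]

```text
clock: 15.55
position: [0.5484, -0.2378, 0.3585]
ee_rot: [0.004, 1.571, -0.008]
force: [-0.1, 0.6, -1.7]
width: 0.539
```

Call:
arm_command:
  motion:
    - [40,0,0,0,0,0,0]

```text
clock: 15.68
position: [0.5495, -0.2322, 0.3586]
ee_rot: [0.001, 1.57, 0.0]
force: [-0.3, -0.2, -1.3]
width: 0.544
```

```bash
python3 - <<'E'
from h import *
plan(.5497,-.1243,.116,0)
w,f,_=cloud("wrist");cv2.imwrite("pics/w4.png",f[:,:,::-1])
t=band(w,(.549,-.123),.04,.082,.1);print("green",len(t),t.mean(0).round(4),circ(t),rect(t))
E
```

```text
turn [-0.  0. -0.] shift [ 83.6 107.9   0.2] err [  0.2 107.9 -83.6] clock 15.675 F [-0.3 -0.2 -1.3] w 0.544 j7 0.07
green 4317 [ 0.5495 -0.1248  0.0897] (array([ 0.5494, -0.1251]), 49.9) (array([ 0.5494, -0.1253]), array([49., 49.]), -2.8)
```

View pics/w4.png

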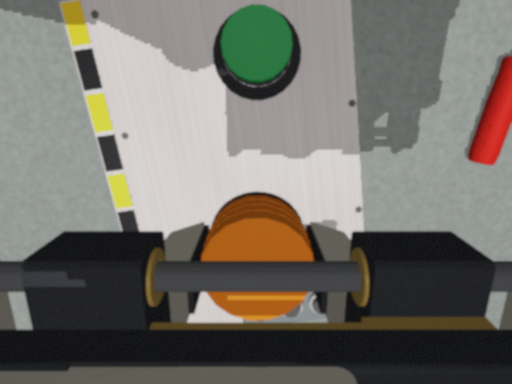

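The green lens sits centred on the foot at (257,45), and amber is held square at (258,255).

Call:
arm_command:
  motion:
    - [40,0,37,0,0,0,0]
    - [40,15,37,0,0,0,0]
    - [40,20,33.5,0,0,0,0]
    - [40,25,0,0,0,0,0]
    - [40,13,0,0,0,0,0]

```text
clock: 16.35
position: [0.5493, -0.1236, 0.2841]
ee_rot: [-0.002, 1.572, 0.002]
force: [-0.3, -0.0, -0.8]
width: 0.541
```

Call:
arm_command:
  motion:
    - [40,4,0,0,0,0,0]
    - [40,0,0,0,0,0,0]
    - [40,0,0,0,0,0,0]

```text
clock: 16.73
position: [0.5499, -0.1256, 0.2815]
ee_rot: [0.001, 1.57, -0.001]
force: [0.2, 0.7, 0.1]
width: 0.541
```

```bash
python3 - <<'E'
from h import *
plan(.5495,-.1247,.1168,0)
E
```

```text
turn [-0.1  0.1  0. ] shift [ 5.7  0.9 -0.4] err [-0.4  0.9 -5.7] clock 16.725 F [0.2 0.7 0.1] w 0.541 j7 -0.18
```

Call:
arm_command:
  motion:
    - [40,4,0.7,-0.3,0,0,0]
    - [40,1,0,0,0,0,0]
    - [40,0,0,0,0,0,0]

```text
clock: 17.1
position: [0.5493, -0.1247, 0.2761]
ee_rot: [0.0, 1.571, -0.001]
force: [-0.8, 0.1, 5.0]
width: 0.54
```

Call:
arm_command:
  motion:
    - [40,1,0,0,0,0,0]
    - [40,0,0,0,0,0,0]

```text
clock: 17.35
position: [0.5492, -0.1246, 0.276]
ee_rot: [-0.0, 1.57, -0.001]
force: [-5.9, 0.5, 16.2]
width: 0.539
```

Call:
arm_command:
  motion:
    - [40,0.5,0,0,0,0,0]
    - [40,0,0,0,0,0,0]

```text
clock: 17.6
position: [0.5492, -0.1246, 0.276]
ee_rot: [-0.0, 1.57, -0.001]
force: [-8.0, 0.7, 20.6]
width: 0.539
```

Call:
arm_command:
  motion:
    - [40,-1.5,0,0,0,0,0]
    - [62,0,0,0,0,0,0]
    - [62,0,0,0,0,0,0]
    - [66,0,0,0,0,0,0]
    - [66,-20,0,0,0,0,0]

```text
clock: 18.23
position: [0.5487, -0.1248, 0.2946]
ee_rot: [0.001, 1.574, 0.0]
force: [0.8, 0.1, 0.1]
width: 0.715
```

Call:
arm_command:
  motion:
    - [80,-40,0,0,0,0,0]
    - [80,-30,0,0,0,0,0]
    - [80,-10,42,-7,0,0,0]
    - [80,0,46,-8.5,0,0,0]
    - [80,0,46,-8.5,0,0,0]

```text
clock: 18.85
position: [0.525, 0.0106, 0.3759]
ee_rot: [0.001, 1.57, -0.001]
force: [0.2, 0.3, 1.0]
width: 0.872
```

Call:
arm_command:
  motion:
    - [80,0,46,-8.5,0,0,0]
    - [80,0,46,-8.5,0,0,0]
    - [80,0,46,-8.5,0,0,0]
    - [80,0,46,-8.5,0,0,0]
    - [80,0,46,-8.5,0,0,0]

```text
clock: 19.48
position: [0.4826, 0.2407, 0.3757]
ee_rot: [0.001, 1.571, -0.001]
force: [0.8, -0.3, 0.4]
width: 0.868
```

Call:
arm_command:
  motion:
    - [80,20,46,-8.5,0,0,0]
    - [80,40,0,0,0,0,0]
    - [80,30,0,0,0,0,0]
    - [80,0,0,0,0,0,0]

```text
clock: 19.98
position: [0.4739, 0.2848, 0.2837]
ee_rot: [-0.002, 1.575, -0.002]
force: [-0.5, -0.5, 0.8]
width: 0.87
```

```bash
python3 - <<'E'
from h import *
plan(.4744,.2865,.028,0)
for n in ("scene","side"):
    w,f,_=cloud(n);t=band(w,(.549,-.123),.04,.115,.15);print(n,len(t),t.mean(0).round(4),circ(t))
E
```

```text
turn [-0.  -0.2  0.1] shift [96.7  1.7  0.5] err [  0.5   1.7 -96.7] clock 19.975 F [-0.5 -0.5  0.8] w 0.87 j7 -0.99
scene 444 [ 0.553  -0.1268  0.1284] (array([ 0.5506, -0.1247]), 51.4)
side 251 [ 0.5442 -0.1193  0.1267] (array([ 0.5477, -0.124 ]), 54.7)
```

Call:
arm_command:
  motion:
    - [80,40,1.7,0.4,0,0,0]
    - [80,35,0,0,0,0,0]
    - [80,15,0,0,0,0,0]
    - [80,6,0,0,0,0,0]
    - [80,0,0,0,0,0,0]

```text
clock: 20.7
position: [0.4754, 0.2874, 0.1907]
ee_rot: [0.001, 1.57, 0.0]
force: [0.2, 0.1, -0.4]
width: 0.869
```

Call:
arm_command:
  motion:
    - [80,0,0,0,0,0,0]
    - [40,0,0,0,0,0,0]
    - [40,0,0,0,0,0,0]
    - [40,0,0,0,0,0,0]
    - [40,0,0,0,0,0,0]

```text
clock: 21.32
position: [0.4749, 0.2871, 0.1898]
ee_rot: [0.0, 1.571, -0.001]
force: [0.3, 0.1, 0.6]
width: 0.537
```

```bash
python3 - <<'E'
from h import *
plan(.4744,.2865,.028,0)
E
```

```text
turn [-0.  0.  0.] shift [ 2.8 -0.6 -0.5] err [-0.5 -0.6 -2.8] clock 21.325 F [0.3 0.1 0.6] w 0.537 j7 -1.09
```

Call:
arm_command:
  motion:
    - [40,-30,0,0,0,0,0]
    - [40,-50,0,0,0,0,0]
    - [40,-50,0,0,0,0,0]
    - [40,-50,-40,6.8,0,0,0]
    - [40,-10,-48,6.8,0,0,0]

```text
clock: 21.95
position: [0.4886, 0.2009, 0.3816]
ee_rot: [0.001, 1.566, 0.003]
force: [0.8, -1.0, -1.3]
width: 0.545
```

Call:
arm_command:
  motion:
    - [40,0,-48,6.8,0,0,0]
    - [40,0,-48,6.8,0,0,0]
    - [40,0,-48,6.8,0,0,0]
    - [40,0,-48,6.8,0,0,0]
    - [40,0,-48,6.8,0,0,0]

```text
clock: 22.58
position: [0.522, -0.0414, 0.3783]
ee_rot: [0.0, 1.571, -0.0]
force: [0.4, -0.4, -0.3]
width: 0.544
```

Call:
arm_command:
  motion:
    - [40,0,-48,6.8,0,0,0]
    - [40,0,-48,6.8,0,0,0]
    - [40,0,-48,6.8,0,0,0]
    - [40,0,-48,6.8,0,0,0]
    - [40,0,0,0,0,0,0]

```text
clock: 23.2
position: [0.5486, -0.2367, 0.3773]
ee_rot: [0.005, 1.572, -0.007]
force: [-0.0, 0.0, -0.5]
width: 0.543
```

Call:
arm_command:
  motion:
    - [40,0,0,0,0,0,0]
    - [40,0,0,0,0,0,0]

```text
clock: 23.45
position: [0.5493, -0.2302, 0.3784]
ee_rot: [-0.001, 1.571, 0.002]
force: [-0.5, -0.5, -0.7]
width: 0.538
```

```bash
python3 - <<'E'
from h import *
w,f,_=cloud("wrist");cv2.imwrite("pics/w5.png",f[:,:,::-1])
t=band(w,(.549,-.123),.04,.12,.14);print("amber",len(t),t.mean(0).round(4),circ(t),rect(t))
plan(.5495,-.1242,.1568,0)
E
```

```text
amber 5054 [ 0.5496 -0.1245  0.1278] (array([ 0.5498, -0.1249]), 50.0) (array([ 0.5497, -0.1248]), array([49., 49.]), 1.1)
turn [ 0.1  0.  -0. ] shift [ 62.6 106.1   0.2] err [  0.2 106.1 -62.6] clock 23.5 F [-0.9 -0.2 -0.4] w 0.54 j7 0.07
```

Call:
arm_command:
  motion:
    - [40,0,37,0,0,0,0]
    - [40,0,37,0,0,0,0]
    - [40,15,32.1,0,0,0,0]
    - [40,25,0,0,0,0,0]
    - [40,13,0,0,0,0,0]

```text
clock: 24.12
position: [0.5489, -0.1247, 0.3244]
ee_rot: [-0.001, 1.572, 0.001]
force: [-0.4, -0.5, -1.2]
width: 0.541
```

Call:
arm_command:
  motion:
    - [40,4,0,0,0,0,0]
    - [40,0,0,0,0,0,0]
    - [40,0,0,0,0,0,0]
    - [40,0,0,0,0,0,0]

```text
clock: 24.62
position: [0.5495, -0.1259, 0.3218]
ee_rot: [0.001, 1.57, -0.001]
force: [-0.2, -1.2, -0.1]
width: 0.541
```

```bash
python3 - <<'E'
from h import *
plan(.5495,-.1242,.1568,0)
E
```

```text
turn [-0.1  0.1  0. ] shift [6.  1.7 0. ] err [ 0.   1.7 -6. ] clock 24.625 F [-0.2 -1.2 -0.1] w 0.541 j7 -0.15
```

Call:
arm_command:
  motion:
    - [40,4,1.4,0,0,0,0]
    - [40,1,0,0,0,0,0]
    - [40,0,0,0,0,0,0]

```text
clock: 25.0
position: [0.5492, -0.1243, 0.3161]
ee_rot: [0.0, 1.571, -0.0]
force: [-0.3, -0.6, 0.2]
width: 0.536
```

Call:
arm_command:
  motion:
    - [40,1,0,0,0,0,0]
    - [40,0,0,0,0,0,0]

```text
clock: 25.25
position: [0.5493, -0.1243, 0.3158]
ee_rot: [0.0, 1.571, -0.001]
force: [-2.2, -0.0, 4.3]
width: 0.539
```

Call:
arm_command:
  motion:
    - [40,0.5,0,0,0,0,0]
    - [40,0,0,0,0,0,0]

```text
clock: 25.5
position: [0.5493, -0.1242, 0.3157]
ee_rot: [0.0, 1.57, -0.001]
force: [-4.1, -1.0, 9.6]
width: 0.539
```

Call:
arm_command:
  motion:
    - [40,-1,0,0,0,0,0]
    - [62,0,0,0,0,0,0]
    - [62,0,0,0,0,0,0]
    - [66,0,0,0,0,0,0]
    - [66,-20,0,0,0,0,0]

```text
clock: 26.12
position: [0.5487, -0.1244, 0.3346]
ee_rot: [0.001, 1.574, -0.0]
force: [0.4, -0.1, -0.9]
width: 0.72
```

Call:
arm_command:
  motion:
    - [75,-35,0,0,0,0,0]
    - [75,-15,40,7,0,0,0]
    - [75,0,45,7,0,0,0]
    - [75,0,45,7,0,0,0]
    - [75,0,45,7,0,0,0]

```text
clock: 26.75
position: [0.5775, 0.052, 0.3858]
ee_rot: [0.001, 1.571, -0.001]
force: [0.2, 0.5, 0.1]
width: 0.811
```

Call:
arm_command:
  motion:
    - [75,0,45,7,0,0,0]
    - [75,0,0,0,10.2,0,0]
    - [75,0,0,0,10.2,0,0]
    - [75,0,0,0,10.2,0,0]
    - [75,0,0,0,10.2,0,0]

```text
clock: 27.38
position: [0.5844, 0.0958, 0.3856]
ee_rot: [0.562, 1.497, -0.562]
force: [0.6, -0.2, -0.6]
width: 0.812
```

Call:
arm_command:
  motion:
    - [75,0,0,0,10.3,0,0]
    - [75,0,0,0,10.3,0,0]
    - [75,0,0,0,10.3,0,0]
    - [75,0,0,0,10.3,0,0]
    - [75,0,0,0,0,0,0]

```text
clock: 28.0
position: [0.5844, 0.0959, 0.3857]
ee_rot: [1.105, 1.272, -1.105]
force: [0.3, 0.6, -0.3]
width: 0.818
```

Call:
arm_command:
  motion:
    - [75,0,0,0,0,0,0]
    - [75,0,0,0,0,0,0]

```text
clock: 28.25
position: [0.5844, 0.0956, 0.3857]
ee_rot: [1.104, 1.273, -1.105]
force: [-0.1, 0.4, -0.4]
width: 0.816
```

```bash
python3 - <<'E'
from h import *
plan(.584,.0962,.033,-82)
for n in ("scene","side"):
    w,f,_=cloud(n);t=band(w,(.549,-.123),.04,.155,.19);print(n,len(t),t.mean(0).round(4),circ(t))
    if n=="scene": t0=f
cv2.imwrite("pics/s2.png",t0[:,:,::-1])
E
```

```text
turn [ 0.1 -0.   0. ] shift [193.7  -0.3  -0.6] err [  -0.4    0.6 -193.7] clock 28.25 F [-0.1  0.4 -0.4] w 0.816 j7 -1.8
scene 464 [ 0.5532 -0.1271  0.1666] (array([ 0.5506, -0.1247]), 51.1)
side 244 [ 0.5445 -0.1196  0.1649] (array([ 0.5485, -0.1229]), 54.6)
```

View pics/s2.png

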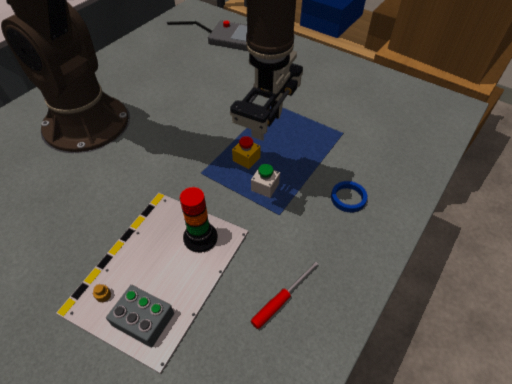

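The tower stands in line at (195,215), green, amber, red from the bottom up. Next is the white box. I'll grip it high and off-centre so the wrist camera stays clear of the tower when placing.

Call:
arm_command:
  motion:
    - [75,40,-8.2,-0.6,0,0,0]
    - [75,50,0,0,0,0,0]
    - [75,45,0,0,0,0,0]
    - [75,30,0,0,0,0,0]
    - [75,12,0,0,0,0,0]

```text
clock: 28.98
position: [0.5757, 0.0949, 0.207]
ee_rot: [1.104, 1.274, -1.108]
force: [-0.4, -0.5, -0.1]
width: 0.814
```

Call:
arm_command:
  motion:
    - [75,4,0,0,0,0,0]
    - [75,0,0,0,0,0,0]

```text
clock: 29.22
position: [0.5767, 0.0952, 0.2057]
ee_rot: [1.107, 1.271, -1.105]
force: [0.7, -0.5, 1.2]
width: 0.818
```

```bash
python3 - <<'E'
from h import *
plan(.5761,.0951,.045,-82)
E
```

```text
turn [-0.  -0.  -0.1] shift [ 1.7 -0.6  0.1] err [-0.6 -0.1 -1.7] clock 29.225 F [ 0.7 -0.5  1.2] w 0.818 j7 -1.88
```

Call:
arm_command:
  motion:
    - [45,0,0,0,0,0,0]
    - [45,0,0,0,0,0,0]
    - [45,0,0,0,0,0,0]
    - [45,0,0,0,0,0,0]
    - [45,-20,0,0,0,0,0]
  newtons: 30

```text
clock: 29.85
position: [0.5755, 0.0949, 0.2237]
ee_rot: [1.104, 1.274, -1.109]
force: [-0.7, 0.4, -1.4]
width: 0.607
```

Call:
arm_command:
  motion:
    - [45,-50,0,0,0,0,0]
    - [45,-50,0,0,0,0,0]
    - [45,-50,0,0,0,0,0]
    - [45,-30,-20,40,0,0,0]
    - [45,0,-22.5,46.7,0,0,0]

```text
clock: 30.48
position: [0.5463, 0.0034, 0.4073]
ee_rot: [1.107, 1.269, -1.101]
force: [0.9, -0.4, -2.0]
width: 0.606
```

Call:
arm_command:
  motion:
    - [45,0,-22.5,46.7,0,0,0]
    - [45,0,-22.5,46.7,0,0,0]
    - [45,0,-22.5,46.7,0,0,0]
    - [45,0,-22.5,46.7,0,0,0]
    - [45,0,-22.5,46.7,0,0,0]

```text
clock: 31.1
position: [0.4661, -0.2449, 0.4047]
ee_rot: [1.106, 1.272, -1.106]
force: [0.8, -0.7, -2.0]
width: 0.61
```

Call:
arm_command:
  motion:
    - [45,0,-22.5,46.7,0,0,0]
    - [45,0,0,0,0,0,0]
    - [45,0,0,0,0,0,0]
    - [45,0,0,0,0,0,0]

```text
clock: 31.6
position: [0.4518, -0.2915, 0.4047]
ee_rot: [1.105, 1.273, -1.104]
force: [-0.0, 0.6, -1.8]
width: 0.61
```

```bash
python3 - <<'E'
from h import *
plan(.45,-.30,.245,-82)
w,f,_=cloud("wrist");cv2.imwrite("pics/w6.png",f[:,:,::-1])
t=band(w,(.579,-.34),.08,.042,.057);print("bp",len(t),t.mean(0),rect(t))
t=band(w,(.549,-.124),.05,.15,.18);print("tower",len(t),circ(t))
E
```

```text
turn [ 0.1 -0.  -0. ] shift [ 0.7 -3.   8.2] err [-1.8 -8.5 -0.7] clock 31.6 F [-0.   0.6 -1.8] w 0.61 j7 -1.0
bp 6545 [ 0.57238517 -0.3414787   0.05236194] (array([ 0.5734, -0.3431]), array([87., 80.]), 7.9)
tower 3363 (array([ 0.5441, -0.134 ]), 45.6)
```

View pics/w6.png

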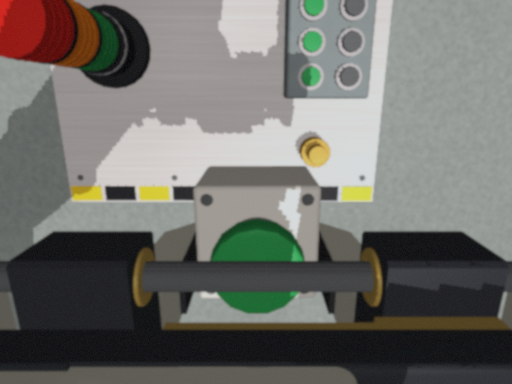

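The box is held square at (257,225), and the striped edge runs horizontally at row 193, so the panel yaw of about 7.9° agrees. Brass piece is at (315,152).

Call:
arm_command:
  motion:
    - [45,0,0,0,-10,0,0]
    - [45,0,0,0,-10,0,0]
    - [45,0,0,0,-10,0,0]
    - [45,0,0,0,-10,0,0]
    - [45,0,0,0,-10,0,0]

```text
clock: 32.28
position: [0.4517, -0.2918, 0.4048]
ee_rot: [0.432, 1.527, -0.432]
force: [-0.2, -0.2, -1.8]
width: 0.608
```

Call:
arm_command:
  motion:
    - [45,0,0,0,-10,0,0]
    - [45,0,0,0,-10,0,0]
    - [45,0,0,0,-10,0,0]
    - [45,0,0,0,-10,0,0]
    - [45,0,0,0,0,0,0]

```text
clock: 32.9
position: [0.4516, -0.2921, 0.4048]
ee_rot: [-0.109, 1.568, 0.11]
force: [-0.3, -0.1, -2.0]
width: 0.606
```

```bash
python3 - <<'E'
from h import *
plan(.5659,-.2416,.051,7.9)
E
```

```text
turn [ 0.1  0.  -0. ] shift [194.8  34.3 120.2] err [ 114.3   50.5 -194.8] clock 32.9 F [-0.3 -0.1 -2. ] w 0.606 j7 0.46
```

Call:
arm_command:
  motion:
    - [45,0,11,40,0,0,0]
    - [45,0,11,40,0,0,0]
    - [45,20,12.3,40.2,0,0,0]
    - [45,40,0,0,0,0,0]
    - [45,40,0,0,0,0,0]

```text
clock: 33.52
position: [0.5663, -0.2411, 0.3037]
ee_rot: [-0.107, 1.568, 0.107]
force: [0.7, -0.5, -1.5]
width: 0.611
```

Call:
arm_command:
  motion:
    - [45,40,0,0,0,0,0]
    - [45,25,0,0,0,0,0]
    - [45,15,0,0,0,0,0]
    - [45,0,0,0,0,0,0]
    - [45,0,0,0,0,0,0]

```text
clock: 34.15
position: [0.5662, -0.2422, 0.2259]
ee_rot: [-0.109, 1.566, 0.108]
force: [0.0, -1.2, -2.1]
width: 0.61
```

```bash
python3 - <<'E'
from h import *
plan(.5659,-.2416,.051,7.9)
E
```

```text
turn [0.  0.1 0. ] shift [15.9  0.6 -0.2] err [ -0.3   0.6 -15.9] clock 34.15 F [ 0.  -1.2 -2.1] w 0.61 j7 0.18
```

Call:
arm_command:
  motion:
    - [45,9,0.5,0,0,0,0]
    - [45,4,0,0,0,0,0]
    - [45,1,0,0,0,0,0]
    - [45,0,0,0,0,0,0]

```text
clock: 34.65
position: [0.5655, -0.2418, 0.2107]
ee_rot: [-0.109, 1.568, 0.109]
force: [-1.2, -0.4, -1.5]
width: 0.609
```

Call:
arm_command:
  motion:
    - [45,1,0,0,0,0,0]
    - [45,0,0,0,0,0,0]

```text
clock: 34.9
position: [0.5656, -0.2417, 0.2104]
ee_rot: [-0.109, 1.568, 0.109]
force: [-1.4, 1.2, 5.3]
width: 0.608
```

Call:
arm_command:
  motion:
    - [45,1,0,0,0,0,0]
    - [45,0,0,0,0,0,0]

```text
clock: 35.15
position: [0.5656, -0.2417, 0.2104]
ee_rot: [-0.11, 1.567, 0.108]
force: [-6.0, 2.0, 15.3]
width: 0.609
```

Call:
arm_command:
  motion:
    - [45,-1,0,0,0,0,0]
    - [66,0,0,0,0,0,0]
    - [66,0,0,0,0,0,0]
    - [68,0,0,0,0,0,0]
    - [68,-20,0,0,0,0,0]

```text
clock: 35.78
position: [0.5648, -0.2416, 0.2291]
ee_rot: [-0.108, 1.571, 0.11]
force: [0.1, -0.6, -0.2]
width: 0.738
```

Call:
arm_command:
  motion:
    - [75,-40,0,0,0,0,0]
    - [75,-50,0,0,0,0,0]
    - [75,-50,0,0,0,0,0]
    - [75,-30,45,-3,0,0,0]
    - [75,0,50,-3.2,0,0,0]

```text
clock: 36.4
position: [0.5466, -0.1476, 0.4041]
ee_rot: [-0.109, 1.562, 0.106]
force: [1.2, 0.6, 0.2]
width: 0.821
```

Call:
arm_command:
  motion:
    - [75,0,50,-3.2,0,0,0]
    - [75,0,50,-3.2,0,0,0]
    - [75,0,50,-3.2,0,0,0]
    - [75,0,50,-3.2,0,0,0]
    - [75,0,50,-3.2,0,0,0]

```text
clock: 37.02
position: [0.495, 0.0986, 0.4013]
ee_rot: [-0.109, 1.566, 0.109]
force: [1.1, 0.7, 0.6]
width: 0.817
```

Call:
arm_command:
  motion:
    - [75,0,50,-3.2,0,0,0]
    - [75,0,0,0,-10.2,0,0]
    - [75,0,0,0,-10.2,0,0]
    - [75,0,0,0,-10.2,0,0]
    - [75,0,0,0,-10.2,0,0]

```text
clock: 37.65
position: [0.4853, 0.1462, 0.4011]
ee_rot: [-0.67, 1.464, 0.669]
force: [-0.2, -0.1, -0.6]
width: 0.817
```

Call:
arm_command:
  motion:
    - [75,0,0,0,-10.2,0,0]
    - [75,0,0,0,-10.2,0,0]
    - [75,0,0,0,-10.2,0,0]
    - [75,0,0,0,-10.4,0,0]
    - [75,0,0,0,0,0,0]

```text
clock: 38.28
position: [0.4855, 0.146, 0.4007]
ee_rot: [-1.206, 1.211, 1.205]
force: [0.6, 0.5, -0.1]
width: 0.815
```

```bash
python3 - <<'E'
from h import *
plan(.4855,.1508,.036,89.7)
for n in ("scene","side"):
    w,f,_=cloud(n);t=band(w,(.5647,-.2333),.045,.047,.06);print(n,"white",rect(t))
    t=band(w,(.485,.151),.045,.038,.05);print(n,"yellow",rect(t))
E
```

```text
turn [-0. -0.  0.] shift [205.7   0.    4.8] err [  -0.     4.8 -205.7] clock 38.275 F [ 0.6  0.5 -0.1] w 0.815 j7 0.84
scene white (array([ 0.5657, -0.2339]), array([56., 56.]), 8.0)
scene yellow (array([0.4869, 0.1503]), array([56., 58.]), 1.1)
side white (array([ 0.5526, -0.2295]), array([56., 58.]), 32.7)
side yellow (array([0.4822, 0.1512]), array([59., 56.]), -2.0)
```

Call:
arm_command:
  motion:
    - [75,40,0,4.8,0,0,0]
    - [75,50,0,0,0,0,0]
    - [75,50,0,0,0,0,0]
    - [75,35,0,0,0,0,0]
    - [75,20,0,0,0,0,0]

```text
clock: 39.0
position: [0.4853, 0.1506, 0.2032]
ee_rot: [-1.204, 1.215, 1.204]
force: [0.8, 0.4, 0.9]
width: 0.815
```

Call:
arm_command:
  motion:
    - [75,10,0,0,0,0,0]
    - [75,0,0,0,0,0,0]
    - [75,0,0,0,0,0,0]

```text
clock: 39.38
position: [0.486, 0.151, 0.1957]
ee_rot: [-1.206, 1.21, 1.205]
force: [-0.3, -0.4, 1.1]
width: 0.819
```

```bash
python3 - <<'E'
from h import *
plan(.4855,.1508,.036,89.7)
E
```

```text
turn [0.  0.  0.1] shift [ 0.7  0.5 -0.2] err [-0.5 -0.2 -0.7] clock 39.375 F [-0.3 -0.4  1.1] w 0.819 j7 0.56
```

Call:
arm_command:
  motion:
    - [45,0,0,0,0,0,0]
    - [45,0,0,0,0,0,0]
    - [45,0,0,0,0,0,0]
    - [45,0,0,0,0,0,0]
    - [45,-20,0,0,0,0,0]

```text
clock: 40.0
position: [0.485, 0.1503, 0.2139]
ee_rot: [-1.206, 1.214, 1.208]
force: [0.5, -0.4, -1.8]
width: 0.609
```

Call:
arm_command:
  motion:
    - [45,-40,0,0,0,0,0]
    - [45,-40,0,0,-8.2,0,0]
    - [45,-20,10,-40,0,0,0]
    - [45,0,12.5,-47,0,0,0]
    - [45,0,12.5,-47,0,0,0]

```text
clock: 40.62
position: [0.4691, 0.0118, 0.3148]
ee_rot: [-1.311, 1.14, 1.311]
force: [0.3, 0.5, -2.3]
width: 0.611
```

Call:
arm_command:
  motion:
    - [45,0,12.5,-47,0,0,0]
    - [45,0,12.5,-47,0,0,0]
    - [45,0,12.5,-47,0,0,0]
    - [45,0,0,0,0,0,0]
    - [45,0,0,0,0,0,0]

```text
clock: 41.25
position: [0.4517, -0.1314, 0.3146]
ee_rot: [-1.31, 1.14, 1.311]
force: [0.1, 1.0, -0.8]
width: 0.609
```

```bash
python3 - <<'E'
from h import *
plan(.4508,-.1383,.043,97.9)
for n in ("scene","side"):
    w,f,_=cloud(n);t=band(w,(.549,-.124),.04,.155,.19);print(n,len(t),circ(t))
E
```

```text
turn [ 0.  0. -0.] shift [112.6   1.9  -6.7] err [  -0.9   -6.9 -112.6] clock 41.25 F [ 0.1  1.  -0.8] w 0.609 j7 1.44
scene 460 (array([ 0.5502, -0.1237]), 51.7)
side 210 (array([ 0.5478, -0.122 ]), 56.2)
```

Call:
arm_command:
  motion:
    - [45,20,1.9,-6.7,0,0,0]
    - [45,40,0,0,0,0,0]
    - [45,30,0,0,0,0,0]
    - [45,14,0,0,0,0,0]
    - [45,0,0,0,0,0,0]

```text
clock: 41.98
position: [0.4511, -0.1377, 0.2105]
ee_rot: [-1.311, 1.14, 1.313]
force: [0.4, -0.4, -2.0]
width: 0.609
```

Call:
arm_command:
  motion:
    - [45,0,0,0,0,0,0]

```text
clock: 42.1
position: [0.4516, -0.1382, 0.2117]
ee_rot: [-1.312, 1.139, 1.31]
force: [1.0, -0.7, -1.9]
width: 0.607
```

```bash
python3 - <<'E'
from h import *
plan(.4508,-.1383,.041,97.9)
E
```

```text
turn [ 0.1 -0.   0.1] shift [11.7  0.8 -0. ] err [ -0.8  -0.1 -11.7] clock 42.1 F [ 1.  -0.7 -1.9] w 0.607 j7 1.28
```

Call:
arm_command:
  motion:
    - [45,6,0.6,0,0,0,0]
    - [45,4,0,0,0,0,0]
    - [45,1,0,0,0,0,0]
    - [45,0,0,0,0,0,0]

```text
clock: 42.6
position: [0.4503, -0.1387, 0.2001]
ee_rot: [-1.311, 1.141, 1.31]
force: [-1.9, -0.7, 4.9]
width: 0.607
```

Call:
arm_command:
  motion:
    - [45,1,0,0,0,0,0]
    - [45,0,0,0,0,0,0]

```text
clock: 42.85
position: [0.4503, -0.1386, 0.2]
ee_rot: [-1.312, 1.142, 1.31]
force: [-6.7, -0.8, 22.6]
width: 0.608
```

Call:
arm_command:
  motion:
    - [45,1,0,0,0,0,0]
    - [45,0,0,0,0,0,0]

```text
clock: 43.1
position: [0.4505, -0.1384, 0.1996]
ee_rot: [-1.313, 1.142, 1.309]
force: [-9.4, 0.8, 32.5]
width: 0.612
```

Call:
arm_command:
  motion:
    - [45,-2,0,0,0,0,0]
    - [66,0,0,0,0,0,0]
    - [66,0,0,0,0,0,0]
    - [68,0,0,0,0,0,0]
    - [68,-20,0,0,0,0,0]

```text
clock: 43.72
position: [0.4499, -0.1385, 0.219]
ee_rot: [-1.309, 1.141, 1.313]
force: [-0.2, 0.3, -0.2]
width: 0.74
```

Call:
arm_command:
  motion:
    - [75,-50,0,0,0,0,0]
    - [75,-50,0,0,0,0,0]
    - [75,-50,0,0,0,0,0]
    - [75,-40,0,40,0,0,0]
    - [75,0,0,50,0,0,0]

```text
clock: 44.35
position: [0.4387, -0.0487, 0.4124]
ee_rot: [-1.312, 1.139, 1.304]
force: [0.5, 1.3, 0.1]
width: 0.816
```

Call:
arm_command:
  motion:
    - [75,0,0,50,0,0,0]
    - [75,0,0,50,0,0,0]
    - [75,0,0,50,0,0,0]
    - [75,0,0,0,0,0,0]
    - [75,0,0,0,0,0,0]

```text
clock: 44.98
position: [0.4171, 0.0987, 0.4095]
ee_rot: [-1.311, 1.141, 1.311]
force: [0.8, 0.4, -0.4]
width: 0.819
```

```bash
python3 - <<'E'
from h import *
plan(.45,0,.3,97.9)
B=dict(scene=np.array([.0015,-.0005]),side=np.array([-.0024,.0013]))
for n in ("scene","side"):
    w,f,_=cloud(n);cv2.imwrite(f"pics/f_{n}.png",cv2.resize(f[:,:,::-1],None,fx=1.5,fy=1.5))
    for k,c,r,lo,hi,fn in (("red",(.549,-.124),.045,.155,.19,circ),("white",(.5645,-.2333),.042,.047,.058,rect),("yellow",(.4505,-.1383),.045,.047,.058,rect),("yhead",(.4505,-.1383),.025,.072,.085,circ),("whead",(.5645,-.2333),.025,.072,.085,circ),("bp",(.5797,-.342),.075,.047,.056,rect),("wp",(.474,-.352),.03,.02,.06,rect)):
        t=band(w,c,r,lo,hi);o=fn(t);print(n,k,len(t),o[0]-B[n],*o[1:])
E
```

```text
turn [ 0.1 -0.  -0. ] shift [ -49.5  -19.  -102.3] err [ 32.9 -98.7  49.5] clock 44.975 F [ 0.8  0.4 -0.4] w 0.819 j7 1.08
scene red 463 [ 0.5491 -0.124 ] 52.3
scene white 409 [ 0.5642 -0.2336] [56. 56.] 8.1
scene yellow 318 [ 0.4494 -0.1383] [56. 57.] 7.2
scene yhead 193 [ 0.4492 -0.1397] 39.8
scene whead 251 [ 0.5642 -0.2339] 37.9
scene bp 1314 [ 0.5791 -0.3405] [102.  80.] 7.9
scene wp 216 [ 0.4745 -0.3512] [30. 28.] -10.7
side red 0 [ 0.0024 -0.0013] 0.0
side white 46 [ 0.5413 -0.236 ] [10. 59.] 7.4
side yellow 227 [ 0.4493 -0.139 ] [58. 57.] 8.9
side yhead 125 [ 0.4502 -0.1391] 39.8
side whead 0 [ 0.0024 -0.0013] 0.0
side bp 279 [ 0.579  -0.3415] [100.  88.] 9.1
side wp 94 [ 0.471  -0.3497] [30. 30.] 36.4
```

View pics/f_scene.png

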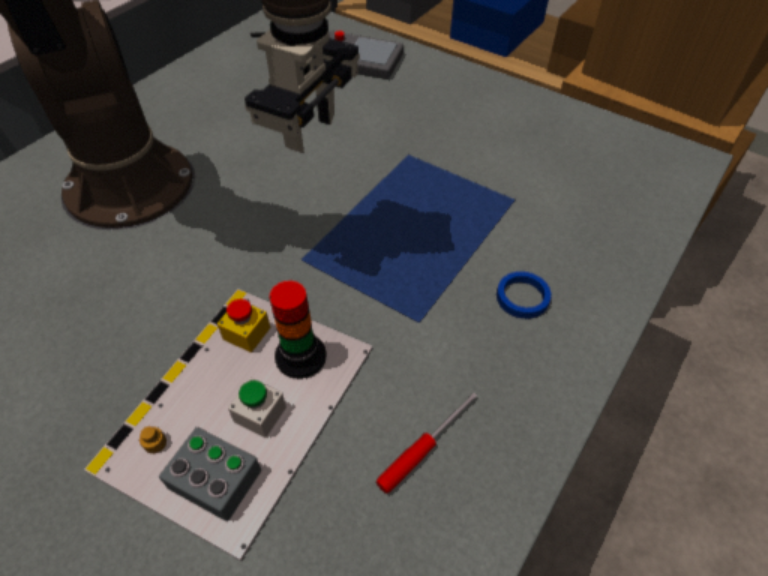

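View pics/f_side.png

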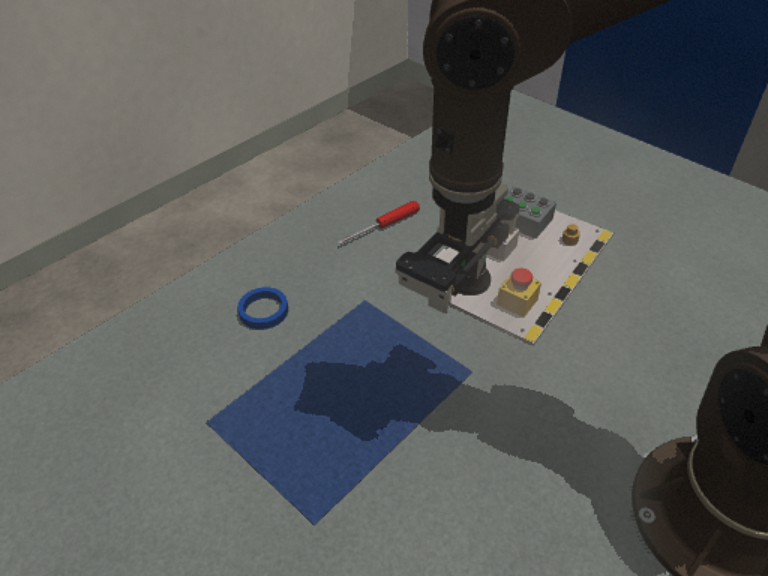

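The scene view shows the tower straight at (293,325), the yellow box in front at (243,322), the white box between at (256,405), and the bystanders unmoved. In the side view the arm hides the tower. The measurements agree to within about 1 mm.

```bash
python3 -c "
from cell import arm
print(arm.sign_off())"
```

```text
the job is handed in; nothing more can be done
None
```

The station is set up as asked and handed in at about 45 s of the 136 s allowed.

- **Tower:** green, amber and red are stacked on the foot, in that order. Looking down from the wrist camera, the green and amber centres were within about 1 mm of the foot's. The scene camera put red within about 1 mm as well.
- **White box:** its centre is about 1 mm from the midpoint between tower and button panel. It is turned 8.1°, against the panel's 7.9°.
- **Yellow box:** its centre is 100–101 mm straight in front of the tower. The two cameras gave 7.2° and 8.9° for its turn.
- **Bystanders:** the brass workpiece measured where it started. The screwdriver and blue ring look unmoved in the pictures, but I did not measure them again.

**Checks that failed or disagreed:** in the last side view the arm hid the tower and most of the white box. Their final positions therefore rest on the scene camera, with earlier looks for the green and amber lenses. The forces I read at the wrist peaked at about 34 N, with the arm pressing down through the held yellow box as I set it on the panel.

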